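# Nest the inner socket in the prosthetic forearm and latch it

## Task

Fit the white inner socket into the black forearm shell that stands on the arm stand: keep it upright and centred, turn it so its two orange ears sit beside the two red latches (either way round), and lower it in without dropping or forcing it, keeping hold until its yellow flange rests fully home on the shell's rim. Then let go and swing both red latches fully closed over the ears. Leave everything else on the bench where it is.

Things in the scene. Friction and masses are not known exactly. Their poses are not given: they have to be found in the camera images.
- stand: arm stand with the forearm shell, one fixed unit: dark round foot plate 160 mm across, 10 mm thick, a steel wrist coupling, and on it the black tapered shell, open at the top, from 24 mm to 165 mm (rim) above the bench. Origin: centre of the foot plate's underside; z up; the latches stand on its +y (left) and -y (right) sides
- shell_mouth (a point): centre of the shell's open top, level with its rim, 165 mm above the bench; axes as the stand's. At the rim the shell is 106 mm across outside and 98 mm inside (wall 4 mm); it tapers evenly, 10 degrees a side, to 56 mm outside at its bottom. The latches' brackets stick out to 84 mm from the axis, 2 mm below the rim
- socket: loose inner socket, 0.16 to 0.25 kg: a white tapered cup standing upright on its flat closed end, open at the top, 132 mm tall: 53 mm across at the foot, 92 mm outside just under a yellow flange 110 mm up. Two orange ears stick out of the flange at its +y and -y sides, orange stripes above them. Origin: centre of its underside; z up along its axis
- socket_seat (a point): on the socket's axis at the underside of the yellow flange, 110 mm above its foot; axes as the socket's. The flange is 110 mm across, 5 mm thick; ears 26 mm wide, reaching 63 mm from the axis. Fully home this point meets shell_mouth, the flange resting on the rim; the tapers then have nearly 3 mm of play all round
- socket_brim (a point): on the socket's axis at the top of its white brim, 132 mm above the foot. The brim is an upright ring on the flange, 17 mm high, 84 mm inside, 102 mm outside (9 mm thick): the place to pinch, one finger inside the cup
- latch_left (a joint): red swing latch at the shell's rim, left (+y) side, turning level about an upright pin: 0 = closed (at its stop, nose over the rim, lever alongside the shell pointing to the stand's +x); grows as it opens; at 1.57 the lever points straight out (stand's +y). Starts at 1.5 to 1.75. Stays where left (about 1 N at the tip). Closed nose passes 2 mm over an ear that is fully home
- latch_left_pivot (a point): the left (+y) latch's pin axis at the rim's height, 74 mm from the shell's axis. The nose reaches 18 mm from it, square to the lever; the lever is a bar 8 mm thick and 20 mm tall (7 mm below to 13 mm above the rim's height) that reaches 54 mm from the pin
- latch_left_tip (a point): middle of the left (+y) latch's lever near its free end, 49 mm from the pin, 3 mm above the rim's height; the lever's side faces are 4 mm either side. Moves with the latch; x axis along the lever, away from the pin
- latch_right (a joint): red swing latch at the shell's rim, right (-y) side, turning level about an upright pin: 0 = closed (at its stop, nose over the rim, lever alongside the shell pointing to the stand's +x); grows as it opens; at 1.57 the lever points straight out (stand's -y). Starts at 1.5 to 1.75. Stays where left (about 1 N at the tip). Closed nose passes 2 mm over an ear that is fully home
- latch_right_pivot (a point): the right (-y) latch's pin axis at the rim's height, 74 mm from the shell's axis. The nose reaches 18 mm from it, square to the lever; the lever is a bar 8 mm thick and 20 mm tall (7 mm below to 13 mm above the rim's height) that reaches 54 mm from the pin
- latch_right_tip (a point): middle of the right (-y) latch's lever near its free end, 49 mm from the pin, 3 mm above the rim's height; the lever's side faces are 4 mm either side. Moves with the latch; x axis along the lever, away from the pin
- synth_hand: the arm's clip-on synth controller, a flat black box about 215 x 62 x 26 mm overall with a steel stud at one end and a pointed tip at the other; lies on the bench; not part of the job. Origin: centre of the box's underside
- spare_module: a spare synth module lying face up, 129 x 81 x 42 mm over its knobs; not part of the job. Origin: centre of its underside
- driver: a screwdriver with a blue handle, lying on the bench; not part of the job. Origin: on its underside, along the tool's line
- cleaner: a white plastic bottle with a blue cap, 52 mm across, 130 mm tall; not part of the job. Origin: centre of its underside
- mug: a blue mug, 80 mm across, 90 mm tall; not part of the job. Origin: centre of its underside
- parts_tray: a black tray of small parts, 140 x 100 x 30 mm; not part of the job. Origin: centre of its underside
- headphones: closed headphones lying flat: two cups 84 mm across and 34 mm high, 150 mm apart between centres, with a headband; not part of the job. Origin: midway between the two cups, on the bench
Mind the look-alikes: they are no part of the job. Leave any purple look-alike of the socket alone.

How it is judged:
By the outcome, as a careful person would: the job done as asked, in the order asked, and still so for the second after the job is handed in, with the robot touching nothing.
It also fails if it takes over 66 s, if anything falls off the work surface, if the arm or the gripper's body presses on something with over 40 N, if the wrist force passes 120 N, or if a joint passes its speed limit or range.

## Robot

A 6-joint arm with a two-finger parallel gripper is mounted at the origin on the work surface. World frame = base frame: x ahead of the robot, y to its left, z up, the work surface at z = 0. Lengths are in m, angles in degrees, forces in N, time in s.
With the tool pointing down it reaches from about 0.4 to 0.825 m from the base axis. Payload 7 kg.
Tool frame: the origin (TCP) lies on the centre line of the jaws, within the pads' length; the fingertips stand 11 mm ahead of it and the grasp point (between the pads) lies 8 mm behind it; z points along the fingers, y is the direction in which the jaws open and shut (so a half turn about z gives the same grasp; the last joint's range is limited). The gripper opens to 88 mm and grips with 3 to 60 N. Pads are 19 mm wide; open, the fingers measure 130 mm over their backs; the gripper's body (78 mm by 193 mm) begins 47 mm behind the grasp point.
Start: joints at [-49.269, 20.546, 0.682, 0, -70.136, -16.507], TCP at [0.277, -0.616, 0.199] pointing down, gripper open.
Joint ranges: [-176.03, 176.03], [-82.01, 121.73], [-58.28, 71.71], [-173.87, 95.51], [-174.79, -0.11], [-173.66, 173.66]. Speed limits (degrees/s): [136.94, 136.94, 172.46, 180, 180, 180].

## Interface

Orientations are given as [roll, pitch, yaw] about the fixed x, y, z axes, in that order (R = Rz(yaw) Ry(pitch) Rx(roll)).
In Python, from plant import ctrl, cams, order gives the robot as it stands.
- The arm moves only by the tool jog_arm, never from a script. Its argument "motion" is a list of rows, each an object with "offset": the shift along the tool's x, y, z in mm, a list of three; "roll": the turn about the tool's z in rad; "hand": the finger opening in mm, from 0 to 87.6. A call has 1 to 20 rows; each row is the pose to reach, as a shift and turn from the pose commanded when the call began, along the tool's axes at that moment; what a row does not reach only later rows make up. A row lasts 1/12 s, in which the tool goes at most 41.7 mm and 7.16 degrees, less where a joint would pass 70% of its speed; a pose out of reach is approached as far as the arm can. A call with a gripper value outside its range is refused whole. The fingers move at their own pace and stop on an object; the grip force is fixed at half the most. Time passes only in rows, so rows that repeat a pose let the fingers close. It gives the time, the measured TCP pose, the force and the opening at its end, in the units of the state.
- ctrl.get_obs(): the state, without advancing time (a new reading comes with each control period).
- cams.snapshot(name): name is "scene" or "top" or "wrist"; returns a dict with "img" (480x640x3 uint8, red, green, blue), "K" (3x3 intrinsics, pixels), "D" ([k1, k2, p1, p2, k3] as OpenCV has them; the pictures are not rectified), "cam_to_world" (4x4, takes a point from camera to world coordinates); the wrist camera has in their place "T_tool_cam" (4x4, takes a point from camera to tool coordinates, whose origin is the TCP and whose axes are the flange's). Camera axes: x right, y down, z forward; pixel columns grow to the right and rows downward; lengths in m; the calibration is good to about 2 mm. A picture is of the moment at which its call begins: read the wrist's pose just before it. There is no depth.
- order.close_job(): hands the job in, once; it reports no verdict.
The state is a dict: "clock": time; "joint_pos": joint angles; "qvel": joint speeds; "tau": joint torques, N m; "tool_pos": TCP position; "orientation": TCP orientation; "force": force on the tool from outside, world axes, zero at the start; "moment": the same for the moment, N m; "opening": finger opening in m.
Only numpy, scipy, OpenCV 4.12 (cv2) and the standard library are available. Lean on these libraries where they do the work, as an engineer would, in place of code of your own. Each camera call takes 0.05 s, during which the arm holds its last target. There are 200 camera calls.

## Working session

There is one attempt and no reset: what is moved stays moved. The work goes in short steps, Python scripts to look and compute and a tool call to move; the robot and the scene stay as the last step left them, time stands still between calls to the robot, and variables do not carry over. Pictures are saved under pics/ and viewed, about 8 in all and at most 12, crops included, and the job is handed in when it is done.

Besides the shell and the picture viewer there is one more tool, called after ">>>" as a command line: name --argument value ..., lists and objects as JSON in quotes. jog_arm: Moves the arm, as the interface text tells. Its arguments: {"type":"object","properties":{"motion":{"type":"array"}},"required":["motion"]}

```bash
mkdir -p pics; ls; python3 - <<'E'
from plant import ctrl,cams
import cv2,numpy as np
print(ctrl.get_obs())
for n in("scene","top"):
    s=cams.snapshot(n); cv2.imwrite(f"pics/{n}0.png",s["img"][:,:,::-1])
    np.savez(f"pics/{n}0.npz",**{k:np.array(v) for k,v in s.items()})
    print(n,s["K"],s["D"],s["cam_to_world"])
s=cams.snapshot("wrist");print(s["K"],s["D"],s["T_tool_cam"])
E
```

```text
pics
{'clock': 0.0, 'joint_pos': array([-4.92686691e+01,  2.05928163e+01,  6.32699842e-01, -1.93992031e-02,
       -7.01357383e+01, -1.65074527e+01]), 'qvel': array([ 0.01105441,  0.01126608, -0.04302065,  0.04030285,  0.04064165,
        0.00691924]), 'tau': array([-7.67969177e-04, -5.82716739e+01,  2.93037021e+01,  6.99683726e+00,
        6.79407429e-03, -1.33301578e-04]), 'tool_pos': array([ 0.27670282, -0.61508389,  0.19840125]), 'orientation': array([ 1.79902914e+02, -9.75412331e-03, -1.55782721e+02]), 'force': array([0.1344109 , 0.34915659, 0.32855616]), 'moment': array([0.010698  , 0.01580293, 0.01684525]), 'opening': 0.08782488253187229}
scene [[493.24345941   0.         315.95634667]
 [  0.         493.24345941 240.8932513 ]
 [  0.           0.           1.        ]] [-0.06810782  0.          0.          0.          0.        ] [[ 0.30598386  0.8008071  -0.51486102  1.12824909]
 [ 0.95196683 -0.25080805  0.17565443 -0.21993123]
 [ 0.01153403 -0.54387803 -0.83908501  1.14287062]
 [ 0.          0.          0.          1.        ]]
top [[624.45285714   0.         318.02354436]
 [  0.         624.45285714 243.05879126]
 [  0.           0.           1.        ]] [-0.18766016  0.          0.          0.          0.        ] [[-0.01281304 -0.99411543  0.10756551  0.31269648]
 [-0.99971578  0.01489901  0.01861132 -0.00430026]
 [-0.02010442 -0.10729647 -0.99402378  1.8044321 ]
 [ 0.          0.          0.          1.        ]]
[[335.43859347   0.         323.2852489 ]
 [  0.         335.43859347 239.65877156]
 [  0.           0.           1.        ]] [-0.01830379  0.          0.          0.          0.        ] [[ 1.16212413e-03 -9.62762191e-01 -2.70347209e-01  7.34871900e-02]
 [ 9.99999309e-01  1.07114784e-03  4.84054143e-04  2.34362831e-04]
 [-1.76447198e-04 -2.70347584e-01  9.62762771e-01 -1.85407604e-01]
 [ 0.00000000e+00  0.00000000e+00  0.00000000e+00  1.00000000e+00]]
```

View pics/scene0.png

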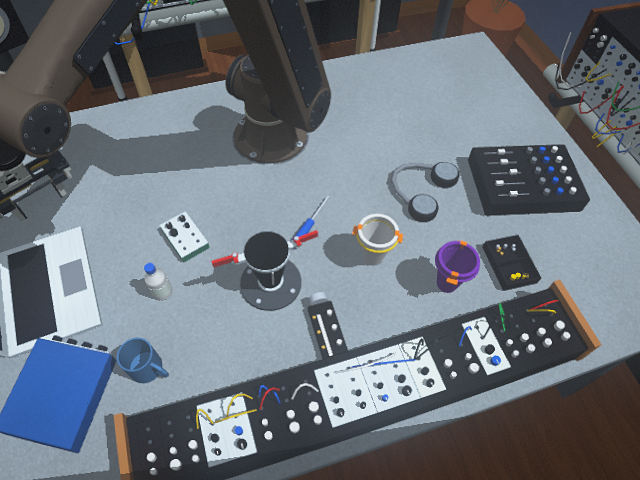

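View pics/top0.png

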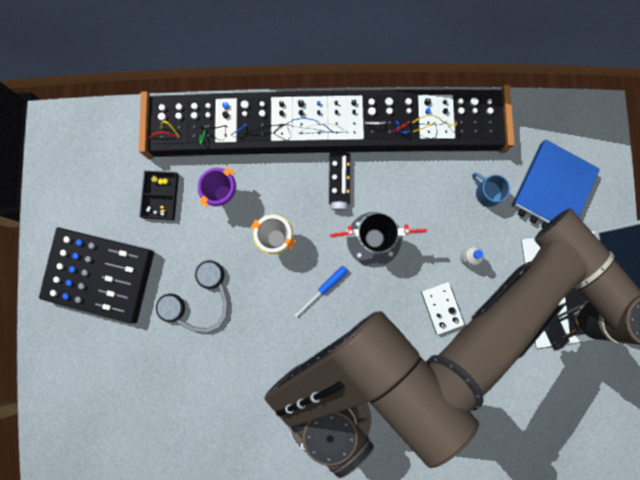

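The socket candidates are the white cup with a yellow flange at scene (378,235) / top (272,234), and the purple look-alike at scene (457,262) / top (217,187). I choose the white one. Next I measure it and take close crops.

```bash
cat > h.py <<'E'
import numpy as np,cv2
def ray2plane(px,K,D,T,z):
    p=cv2.undistortPoints(np.array(px,float).reshape(-1,1,2),K,D).reshape(-1,2)
    d=np.c_[p,np.ones(len(p))]@T[:3,:3].T; o=T[:3,3]
    return (o+d*((z-o[2])/d[:,2])[:,None])
def proj(P,K,D,T):
    Ti=np.linalg.inv(T); return cv2.projectPoints(np.array(P,float).reshape(-1,1,3),cv2.Rodrigues(Ti[:3,:3])[0],Ti[:3,3],K,D)[0].reshape(-1,2)
def circ(c,r,z,n=72):
    a=np.linspace(0,2*np.pi,n,endpoint=False); return np.c_[c[0]+r*np.cos(a),c[1]+r*np.sin(a),0*a+z]
def blobs(m,amin):
    n,l,st,ce=cv2.connectedComponentsWithStats(m.astype(np.uint8)); return [(ce[i].round(1),st[i]) for i in range(1,n) if st[i,4]>=amin]
E
python3 - <<'E'
from h import *
from scipy.optimize import least_squares
for n in("top","scene"):
    s=np.load(f"pics/{n}0.npz");im=s["img"];K,D,T=s["K"],s["D"],s["cam_to_world"]
    hsv=cv2.cvtColor(im,cv2.COLOR_RGB2HSV);h,S,v=[hsv[:,:,i].astype(int) for i in range(3)]
    box=np.zeros(h.shape,bool)
    (x0,y0,x1,y1)=(200,180,450,280) if n=="top" else (200,200,410,300)
    box[y0:y1,x0:x1]=1
    red=((h<5)|(h>175))&(S>150)&(v>90)&box
    org=(h>=7)&(h<19)&(S>150)&(v>120)&box
    print(n,"red");
    for c,st in blobs(red,6): print(c,st,ray2plane([c],K,D,T,.17)[0].round(4))
    print("orange")
    for c,st in blobs(org,4): print(c,st,ray2plane([c],K,D,T,.1125)[0].round(4))
    # overlay guess
    if n=="top":
        b=ray2plane([[272.5,233]],K,D,T,.132)[0];r=ray2plane([[378,233]],K,D,T,.165)[0];print("socket,shell",b,r)
    im=im[:,:,::-1].copy()
    for P in(circ(b,.051,.132),circ(r,.053,.165)):
        for q in proj(P,K,D,T): 
            q=q.round().astype(int); im[q[1],q[0]]=(0,255,0)
    c=im[y0:y1,x0:x1]; cs=c if n=="top" else c
    cv2.imwrite(f"pics/{n}c.png",cv2.resize(c,(800,int(800*c.shape[0]/c.shape[1])),interpolation=cv2.INTER_CUBIC)[:600])
a=cv2.imread("pics/topc.png");b=cv2.imread("pics/scenec.png");o=np.vstack([a,b]);cv2.imwrite("pics/both.png",cv2.resize(o,(int(o.shape[1]*600/o.shape[0]) if o.shape[0]>600 else o.shape[1],min(600,o.shape[0]))))
E
```

```text
top red
[406. 226.] [405 225   3   3   9] [ 0.5314 -0.2069  0.17  ]
[349.9 227.4] [349 226   3   4  11] [ 0.5299 -0.0584  0.17  ]
[417.5 230.5] [410 229  16   4  36] [ 0.519  -0.2371  0.17  ]
[338.8 233.8] [331 232  17   5  39] [ 0.5133 -0.0288  0.17  ]
orange
[203.8 200.5] [200 196   8  10  45] [0.6194 0.343  0.1125]
[255.4 224.1] [251 220   9   8  43] [0.5507 0.1987 0.1125]
[289.8 242.7] [286 239   9  10  54] [0.4979 0.1044 0.1125]
socket,shell [0.52289398 0.14985431 0.132     ] [ 0.51448647 -0.13262175  0.165     ]
scene red
[304.7 236.9] [294 231  23  15  74] [ 0.5126 -0.0382  0.17  ]
[225.2 259.2] [212 256  26   8  80] [ 0.5167 -0.2304  0.17  ]
orange
[356.6 228.8] [353 225   9  10  38] [0.492  0.1052 0.1125]
[398.7 236. ] [395 231   8  12  48] [0.5443 0.199  0.1125]
```

View pics/both.png

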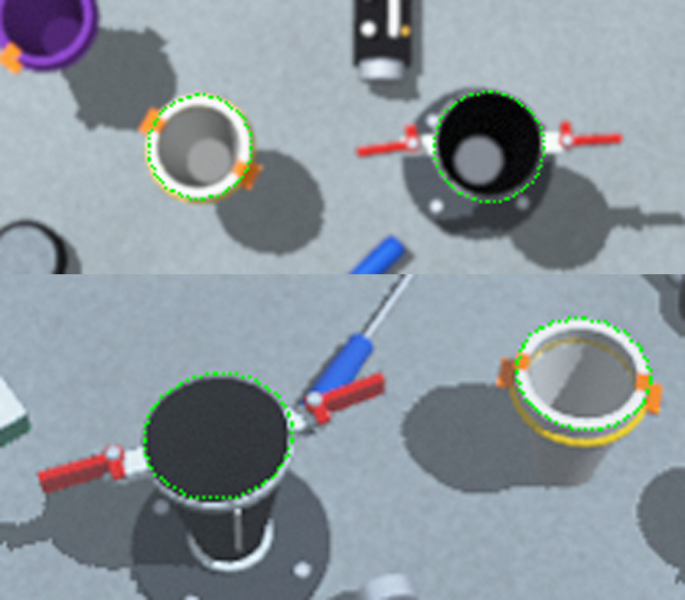

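The crops confirm both fits: the white cup is at (0.522, 0.150) with its ears along 61°. The shell is at (0.5145, -0.1325), its noses point to world +x, and the stand's yaw is about 0.6°. I'll pinch the brim on the socket's -x side, 90° from the ears. First I go above it.

```bash
cat >> h.py <<'E'
from scipy.spatial.transform import Rotation as Ro
def goto(o,p,yaw=None):
    "offset in mm (tool axes) and roll in rad from the measured pose to world p, yaw"
    R=Ro.from_euler('xyz',o["orientation"],degrees=True)
    off=R.inv().apply(np.array(p)-o["tool_pos"])*1000
    roll=0 if yaw is None else -np.radians((yaw-o["orientation"][2]+180)%360-180)
    print("offset",off.round(1),"roll",round(roll,4)); return off
def pose(o):
    return [np.round(o[k],4).tolist() for k in("clock","tool_pos","orientation","force","opening")]
E
python3 - <<'E'
from plant import ctrl
from h import *
o=ctrl.get_obs();goto(o,[.277,-.615,.33]);goto(o,[.48,.172,.33],-119.2);goto(o,[.48,.172,.25],-119.2)
E
```

```text
offset [  -0.3    0.3 -131.4] roll 0
offset [-508.3  634.7 -130.6] roll -0.6385
offset [-508.3  634.6  -50.6] roll -0.6385
```

>>> jog_arm --motion '[{"offset": [0, 0, -42], "roll": 0, "hand": 87}, {"offset": [-10, 10, -84], "roll": 0, "hand": 87}, {"offset": [-25, 32, -126], "roll": 0, "hand": 87}, {"offset": [-508, 635, -130], "roll": -0.64, "hand": 60}, {"offset": [-508, 635, -130], "roll": -0.64, "hand": 60}, {"offset": [-508, 635, -130], "roll": -0.64, "hand": 60}, {"offset": [-508, 635, -130], "roll": -0.64, "hand": 60}, {"offset": [-508, 635, -130], "roll": -0.64, "hand": 60}, {"offset": [-508, 635, -130], "roll": -0.64, "hand": 60}, {"offset": [-508, 635, -130], "roll": -0.64, "hand": 60}, {"offset": [-508, 635, -130], "roll": -0.64, "hand": 60}, {"offset": [-508, 635, -130], "roll": -0.64, "hand": 60}, {"offset": [-508, 635, -130], "roll": -0.64, "hand": 60}, {"offset": [-508, 635, -130], "roll": -0.64, "hand": 60}, {"offset": [-508, 635, -130], "roll": -0.64, "hand": 60}, {"offset": [-508, 635, -130], "roll": -0.64, "hand": 60}, {"offset": [-508, 635, -130], "roll": -0.64, "hand": 60}, {"offset": [-508, 635, -130], "roll": -0.64, "hand": 60}, {"offset": [-508, 635, -130], "roll": -0.64, "hand": 60}, {"offset": [-508, 635, -130], "roll": -0.64, "hand": 60}]'

```text
clock: 1.82
tool_pos: [0.4619, 0.1063, 0.3284]
orientation: [-180.0, 0.0, -119.1]
force: [1.2, -1.4, -0.1]
opening: 0.0601
```

>>> jog_arm --motion '[{"offset": [-33, 8, 20], "hand": 40}, {"offset": [-66, 16, 50], "hand": 40}, {"offset": [-66, 16, 50], "hand": 40}, {"offset": [-66, 16, 50], "hand": 40}, {"offset": [-66, 16, 50], "hand": 40}]'

```text
$.motion[0]: bad value
```

```bash
cat >> h.py <<'E'
def wrist(ctrl,cams,name):
    o=ctrl.get_obs(); s=cams.snapshot("wrist"); T=np.eye(4)
    T[:3,:3]=Ro.from_euler('xyz',o["orientation"],degrees=True).as_matrix();T[:3,3]=o["tool_pos"]
    T=T@s["T_tool_cam"]; np.savez(f"pics/{name}.npz",img=s["img"],K=s["K"],D=s["D"],T=T); print(pose(o)); return o,s["img"],np.array(s["K"]),np.array(s["D"]),T
E
python3 - <<'E'
from plant import ctrl,cams
from h import *
o,im,K,D,T=wrist(ctrl,cams,"w1")
hsv=cv2.cvtColor(im,cv2.COLOR_RGB2HSV);h,S,v=[hsv[:,:,i].astype(int) for i in range(3)]
for c,st in blobs((h>=7)&(h<19)&(S>150)&(v>100),60): print(c,st,ray2plane([c],K,D,T,.1125)[0].round(4))
im=im[:,:,::-1].copy()
for r,z,col in((.051,.132,(0,255,0)),(.042,.132,(0,255,0)),(.055,.115,(255,0,255))):
    for q in proj(circ((.5225,.1505),r,z,120),K,D,T).round().astype(int):
        if 0<=q[0]<640 and 0<=q[1]<480: im[q[1],q[0]]=col
cv2.imwrite("pics/w1.png",im)
E
```

```text
[1.8167, [0.4619, 0.1063, 0.3284], [-179.9875, 0.0433, -119.0677], [1.189, -1.4025, -0.0813], 0.0601]
[297.4 222.5] [289 216  20  15 203] [0.4977 0.1069 0.1125]
[299.4 302.4] [294 296  12  11  76] [0.5495 0.2011 0.1125]
```

View pics/w1.png

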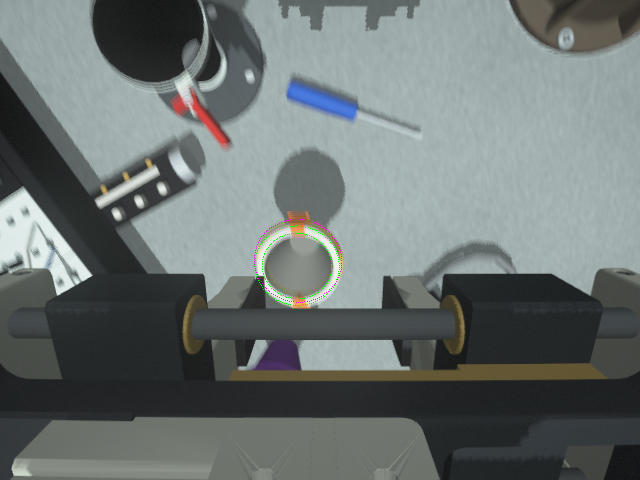

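The close view shows the white socket ringed at (299,262), with ears at (297,222) and (299,302). My model circle agrees to about 2 mm. Now I go over the grip point.

>>> jog_arm --motion '[{"offset": [-35, 8, 40], "roll": 0, "hand": 40}, {"offset": [-69.5, 15.5, 80], "roll": 0, "hand": 40}, {"offset": [-69.5, 15.5, 120], "roll": 0, "hand": 40}, {"offset": [-69.5, 15.5, 140], "roll": 0, "hand": 40}, {"offset": [-69.5, 15.5, 140], "roll": 0, "hand": 40}, {"offset": [-69.5, 15.5, 140], "roll": 0, "hand": 40}]'

```text
clock: 2.37
tool_pos: [0.4816, 0.1715, 0.1873]
orientation: [179.9, -0.3, -119.1]
force: [-0.2, -1.3, 1.1]
opening: 0.0401
```

```bash
python3 - <<'E'
from plant import ctrl,cams
from h import *
o,im,K,D,T=wrist(ctrl,cams,"w2")
im=im[:,:,::-1].copy()
for r,z,col in((.051,.132,(0,255,0)),(.042,.132,(0,255,0)),(.055,.115,(255,0,255))):
    for q in proj(circ((.523,.1515),r,z,160),K,D,T).round().astype(int):
        if 0<=q[0]<640 and 0<=q[1]<480: im[q[1],q[0]]=col
cv2.imwrite("pics/w2.png",im)
goto(o,[.482,.174,.129],-119)
E
```

```text
[2.3667, [0.4816, 0.1715, 0.1873], [179.9341, -0.2595, -119.0683], [-0.1764, -1.2771, 1.0781], 0.0401]
offset [-2.6  0.8 58.2] roll -0.0012
```

View pics/w2.png

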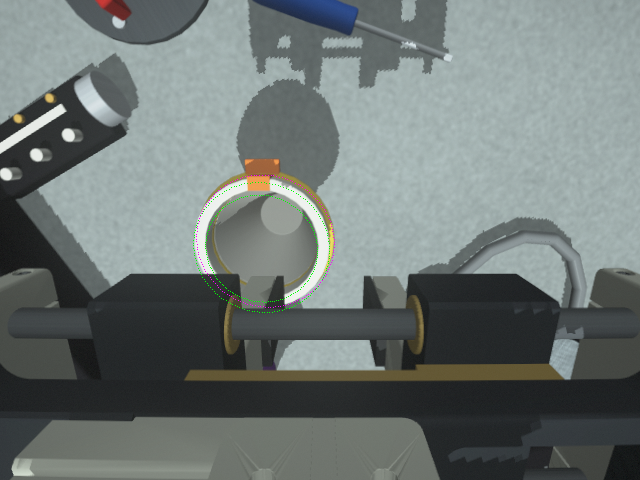

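The socket ring centre is at about (264,242), roughly 4 px above the overlay, so I take the centre as (0.522, 0.150). The inner finger is inside the ring and the outer one is clear. Now I descend and pinch.

>>> jog_arm --motion '[{"offset": [-1, 0.5, 25], "roll": 0, "hand": 40}, {"offset": [-1, 0.5, 45], "roll": 0, "hand": 40}, {"offset": [-1, 0.5, 54], "roll": 0, "hand": 40}, {"offset": [-1, 0.5, 58], "roll": 0, "hand": 40}, {"offset": [-1, 0.5, 58], "roll": 0, "hand": 40}, {"offset": [-1, 0.5, 58], "roll": 0, "hand": 30}, {"offset": [-1, 0.5, 58], "roll": 0, "hand": 22}, {"offset": [-1, 0.5, 58], "roll": 0, "hand": 16}, {"offset": [-1, 0.5, 58], "roll": 0, "hand": 12}, {"offset": [-1, 0.5, 58], "roll": 0, "hand": 9}, {"offset": [-1, 0.5, 58], "roll": 0, "hand": 4}, {"offset": [-1, 0.5, 58], "roll": 0, "hand": 0}, {"offset": [-1, 0.5, 58], "roll": 0, "hand": 0}, {"offset": [-1, 0.5, 58], "roll": 0, "hand": 0}, {"offset": [-1, 0.5, 58], "roll": 0, "hand": 0}]'

```text
clock: 3.67
tool_pos: [0.4824, 0.1735, 0.1301]
orientation: [180.0, -0.0, -119.1]
force: [-0.2, -0.9, 0.3]
opening: 0.0007
```

The fingers shut to 0.7 mm, so the pinch missed. I'll look.

```bash
python3 - <<'E'
from plant import ctrl,cams
from h import *
o,im,K,D,T=wrist(ctrl,cams,"w3")
s=cams.snapshot("scene")["img"][160:340,300:500]
o2=np.zeros((600,800,3),np.uint8); a=cv2.resize(im[100:420,100:500],(400,320)); o2[:320,:400]=a; o2[:360,400:]=cv2.resize(s,(400,360),interpolation=cv2.INTER_CUBIC)
cv2.imwrite("pics/w3.png",o2[:360,:,::-1])
E
```

```text
[3.6667, [0.4824, 0.1735, 0.1301], [179.9968, -0.0084, -119.1036], [-0.1599, -0.8883, 0.2633], 0.0007]
```

View pics/w3.png

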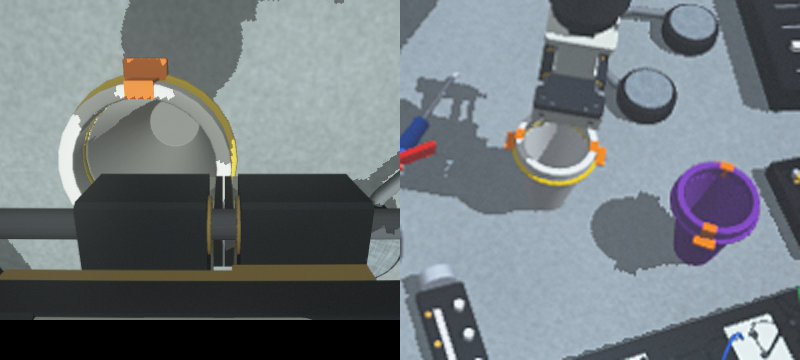

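```bash
python3 - <<'E'
from h import *
s=np.load("pics/w3.npz");K,D,T=s["K"],s["D"],s["T"];R=T  # cam->world
im=s["img"];C=im[150:350,150:420]
f=3
big=cv2.resize(C,None,fx=f,fy=f,interpolation=cv2.INTER_CUBIC)[:,:,::-1].copy()
def dot(P,col,r=1):
    for q in proj(P,K,D,T): cv2.circle(big,tuple(int(v) for v in ((q-[150,150])*f)),r,col,-1)
dot(circ((.522,.150),.051,.132,120),(0,255,0));dot(circ((.522,.150),.042,.132,120),(0,255,0));dot(circ((.522,.150),.055,.115,120),(255,0,255))
y=np.radians(-119.1);tx=np.array([np.cos(y),np.sin(y),0]);ty=np.array([np.sin(y),-np.cos(y),0])
t=np.array([.4824,.1735,.1191])
dot([t+tx*a+ty*b for a in(-.0095,.0095) for b in(-.021,0,.021)],(0,0,255),3)
print(proj([t,t+[0,0,.011],t+[0,0,.019]],K,D,T))
cv2.imwrite("pics/w3b.png",big[:600])
E
```

```text
[[322.29050912 267.55513406]
 [322.24561204 274.07280108]
 [322.20984098 279.26680837]]
```

View pics/w3b.png

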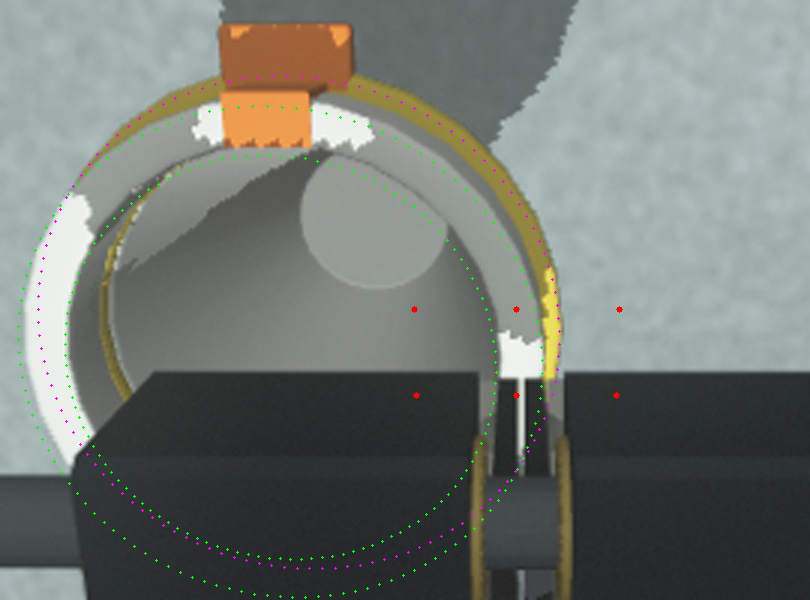

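```bash
python3 - <<'E'
from h import *
s=np.load("pics/scene0.npz")
for z in(.119,.130,.157): print(z,proj([[.4824,.1735,z]],s["K"],s["D"],s["cam_to_world"]).round(1)*1, "crop",((proj([[.4824,.1735,z]],s["K"],s["D"],s["cam_to_world"])-[300,160])*2+[400,0]).round())
E
```

```text
0.119 [[380.5 217.8]] crop [[561. 116.]]
0.13 [[381.  215.3]] crop [[562. 111.]]
0.157 [[382.3 209. ]] crop [[565.  98.]]
```

```bash
python3 - <<'E'
from plant import cams
from h import *
a=cv2.resize(cams.snapshot("scene")["img"][160:280,325:425],(500,600),interpolation=cv2.INTER_CUBIC)
cv2.imwrite("pics/s4.png",a[:,:,::-1])
E
```

```text
(no output)
```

View pics/s4.png

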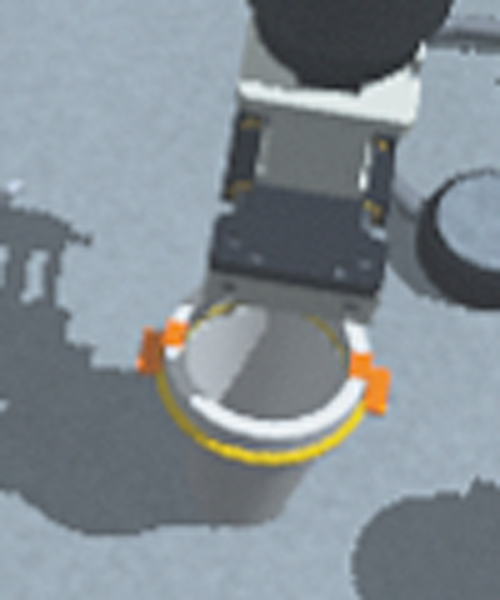

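The scene view shows no finger inside the cup: the fingers end at about brim height, so the real fingertips sit higher than the stated 11 mm past the TCP. I'll open, go lower in small steps and watch the force.

>>> jog_arm --motion '[{"offset": [0, 0, 0], "roll": 0, "hand": 40}, {"offset": [0, 0, 0], "roll": 0, "hand": 40}, {"offset": [0, 0, 0], "roll": 0, "hand": 40}, {"offset": [0, 0, 0], "roll": 0, "hand": 40}, {"offset": [0, 0, 0], "roll": 0, "hand": 40}, {"offset": [0, 0, 0], "roll": 0, "hand": 40}, {"offset": [0, 0, 4], "roll": 0, "hand": 40}, {"offset": [0, 0, 8], "roll": 0, "hand": 40}, {"offset": [0, 0, 12], "roll": 0, "hand": 40}, {"offset": [0, 0, 12], "roll": 0, "hand": 40}]'

```text
clock: 4.65
tool_pos: [0.4819, 0.1731, 0.117]
orientation: [180.0, -0.1, -119.1]
force: [0.2, -0.2, -0.5]
opening: 0.04
```

```bash
python3 - <<'E'
from plant import ctrl,cams
from h import *
o,im,K,D,T=wrist(ctrl,cams,"w5")
a=cams.snapshot("scene")["img"][170:270,330:430]
o2=np.zeros((400,800,3),np.uint8);o2[:,:400]=cv2.resize(a,(400,400),interpolation=cv2.INTER_CUBIC)
o2[:,400:]=cv2.resize(im[180:380,220:420],(400,400))
cv2.imwrite("pics/s5.png",o2[:,:,::-1])
E
```

```text
[4.65, [0.4819, 0.1731, 0.117], [179.9525, -0.0885, -119.1158], [0.2218, -0.1736, -0.483], 0.04]
```

View pics/s5.png

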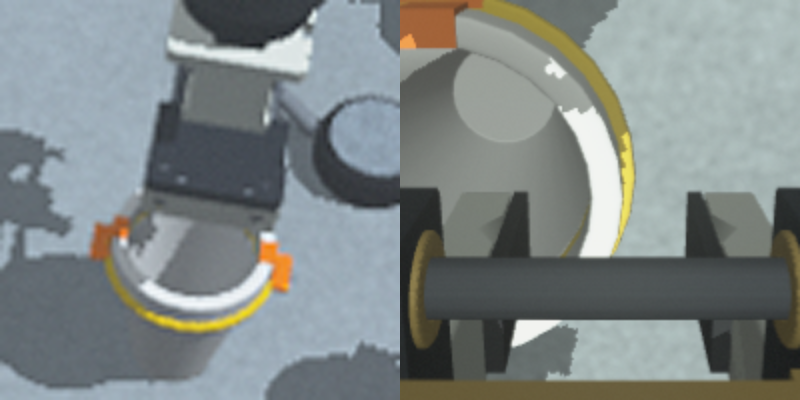

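>>> jog_arm --motion '[{"offset": [0, 0, 0], "roll": 0, "hand": 30}, {"offset": [0, 0, 0], "roll": 0, "hand": 22}, {"offset": [0, 0, 0], "roll": 0, "hand": 16}, {"offset": [0, 0, 0], "roll": 0, "hand": 12}, {"offset": [0, 0, 0], "roll": 0, "hand": 10}, {"offset": [0, 0, 0], "roll": 0, "hand": 7}, {"offset": [0, 0, 0], "roll": 0, "hand": 5}, {"offset": [0, 0, 0], "roll": 0, "hand": 5}]'

```text
clock: 5.42
tool_pos: [0.4825, 0.1735, 0.1182]
orientation: [-180.0, -0.0, -119.1]
force: [0.6, -0.2, 0.3]
opening: 0.0053
```

>>> jog_arm --motion '[{"offset": [0, 0, 0], "roll": 0, "hand": 30}, {"offset": [0, 0, 0], "roll": 0, "hand": 30}, {"offset": [0, 0, 0], "roll": 0, "hand": 30}, {"offset": [0, 0, 0], "roll": 0, "hand": 30}, {"offset": [0, 0, 6], "roll": 0, "hand": 30}, {"offset": [0, 0, 12], "roll": 0, "hand": 30}, {"offset": [0, 0, 18], "roll": 0, "hand": 30}, {"offset": [0, 0, 20], "roll": 0, "hand": 30}, {"offset": [0, 0, 20], "roll": 0, "hand": 30}, {"offset": [0, 0, 20], "roll": 0, "hand": 22}, {"offset": [0, 0, 20], "roll": 0, "hand": 16}, {"offset": [0, 0, 20], "roll": 0, "hand": 12}, {"offset": [0, 0, 20], "roll": 0, "hand": 10}, {"offset": [0, 0, 20], "roll": 0, "hand": 7}, {"offset": [0, 0, 20], "roll": 0, "hand": 5}, {"offset": [0, 0, 20], "roll": 0, "hand": 5}]'

```text
clock: 6.75
tool_pos: [0.4826, 0.1735, 0.0984]
orientation: [-180.0, 0.0, -119.1]
force: [0.0, 0.7, 3.2]
opening: 0.0075
```

>>> jog_arm --motion '[{"offset": [0, 0, 0], "roll": 0, "hand": 5}, {"offset": [0, 0, 0], "roll": 0, "hand": 3}, {"offset": [0, 0, 0], "roll": 0, "hand": 3}, {"offset": [0, 0, 0], "roll": 0, "hand": 3}]'

```text
clock: 7.08
tool_pos: [0.4826, 0.1736, 0.0984]
orientation: [-180.0, 0.0, -119.1]
force: [-0.9, -0.7, 4.1]
opening: 0.0078
```

```bash
python3 - <<'E'
from plant import ctrl,cams
from h import *
o,im,K,D,T=wrist(ctrl,cams,"w6")
print(o["moment"])
c=cv2.resize(im[150:400,170:470],(720,600))
cv2.imwrite("pics/w6.png",c[:,:,::-1])
E
```

```text
[7.0833, [0.4826, 0.1736, 0.0984], [-179.9876, 0.0191, -119.1008], [-0.9008, -0.728, 4.0826], 0.0078]
[-0.00697445  0.37255202 -0.01899762]
```

View pics/w6.png

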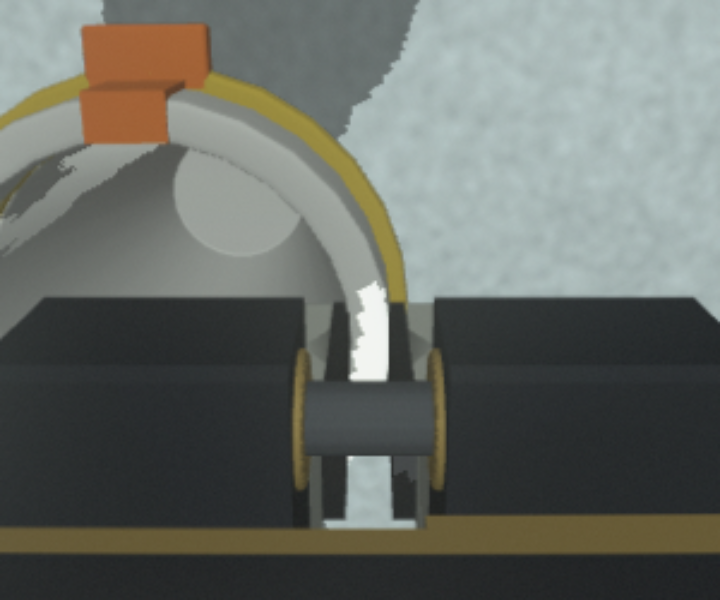

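The brim is between the pads and opening 7.8 mm is holding. Engagement is shallow, so I regrip 5 mm lower.

>>> jog_arm --motion '[{"offset": [0, 0, 0], "roll": 0, "hand": 24}, {"offset": [0, 0, 0], "roll": 0, "hand": 24}, {"offset": [0, 0, 0], "roll": 0, "hand": 24}, {"offset": [0, 0, 2.5], "roll": 0, "hand": 24}, {"offset": [0, 0, 5], "roll": 0, "hand": 24}, {"offset": [0, 0, 5], "roll": 0, "hand": 24}]'

```text
clock: 7.63
tool_pos: [0.4821, 0.1732, 0.0924]
orientation: [180.0, -0.1, -119.1]
force: [0.2, 0.6, 0.9]
opening: 0.0236
```

>>> jog_arm --motion '[{"offset": [0, 0, 0], "roll": 0, "hand": 16}, {"offset": [0, 0, 0], "roll": 0, "hand": 12}, {"offset": [0, 0, 0], "roll": 0, "hand": 9}, {"offset": [0, 0, 0], "roll": 0, "hand": 6}, {"offset": [0, 0, 0], "roll": 0, "hand": 3}, {"offset": [0, 0, 0], "roll": 0, "hand": 2}, {"offset": [0, 0, 0], "roll": 0, "hand": 2}, {"offset": [0, 0, -2], "roll": 0, "hand": 2}, {"offset": [0, 0, -5], "roll": 0, "hand": 2}, {"offset": [0, 0, -8], "roll": 0, "hand": 2}, {"offset": [0, 0, -8], "roll": 0, "hand": 2}, {"offset": [0, 0, -8], "roll": 0, "hand": 2}]'

```text
clock: 8.63
tool_pos: [0.4825, 0.1736, 0.1014]
orientation: [-180.0, 0.0, -119.1]
force: [-1.7, -0.0, -2.9]
opening: 0.0077
```

Lifted: force changed by about 3 N and the opening holds. Next I raise it clear.

>>> jog_arm --motion '[{"offset": [0, 0, -8], "roll": 0, "hand": 2}, {"offset": [0, 0, -22], "roll": 0, "hand": 2}, {"offset": [0, 0, -42], "roll": 0, "hand": 2}, {"offset": [0, 0, -64], "roll": 0, "hand": 2}, {"offset": [0, 0, -86], "roll": 0, "hand": 2}, {"offset": [0, 0, -108], "roll": 0, "hand": 2}, {"offset": [0, 0, -130], "roll": 0, "hand": 2}, {"offset": [0, 0, -152], "roll": 0, "hand": 2}, {"offset": [0, 0, -174], "roll": 0, "hand": 2}, {"offset": [0, 0, -192], "roll": 0, "hand": 2}, {"offset": [0, 0, -202], "roll": 0, "hand": 2}, {"offset": [0, 0, -206], "roll": 0, "hand": 2}, {"offset": [0, 0, -206], "roll": 0, "hand": 2}, {"offset": [0, 0, -206], "roll": 0, "hand": 2}]'

```text
clock: 9.8
tool_pos: [0.482, 0.1734, 0.3062]
orientation: [179.9, -0.1, -119.1]
force: [0.4, -0.2, -2.4]
opening: 0.0081
```

>>> jog_arm --motion '[{"offset": [6, -3, 0], "roll": -0.011, "hand": 2}, {"offset": [18, -9, 0], "roll": -0.034, "hand": 2}, {"offset": [35, -17.4, 0], "roll": -0.066, "hand": 2}, {"offset": [54, -27, 0], "roll": -0.102, "hand": 2}, {"offset": [73, -36, 0], "roll": -0.138, "hand": 2}, {"offset": [92, -46, 0], "roll": -0.174, "hand": 2}, {"offset": [111, -55, 0], "roll": -0.21, "hand": 2}, {"offset": [130, -65, 0], "roll": -0.246, "hand": 2}, {"offset": [149, -74, 0], "roll": -0.282, "hand": 2}, {"offset": [168, -83.5, 0], "roll": -0.318, "hand": 2}, {"offset": [187, -93, 0], "roll": -0.354, "hand": 2}, {"offset": [206, -102.5, 0], "roll": -0.39, "hand": 2}, {"offset": [225, -112, 0], "roll": -0.426, "hand": 2}, {"offset": [244, -121.5, 0], "roll": -0.462, "hand": 2}, {"offset": [259, -129, 0], "roll": -0.49, "hand": 2}, {"offset": [268, -133.5, 0], "roll": -0.508, "hand": 2}, {"offset": [273, -136, 0], "roll": -0.517, "hand": 2}, {"offset": [273.5, -136, 0], "roll": -0.518, "hand": 2}, {"offset": [273.5, -136, 0], "roll": -0.518, "hand": 2}, {"offset": [273.5, -136, 0], "roll": -0.518, "hand": 2}]'

```text
clock: 11.47
tool_pos: [0.4681, -0.1313, 0.3068]
orientation: [180.0, 0.0, -89.4]
force: [0.3, 0.7, -1.3]
opening: 0.008
```

```bash
python3 - <<'E'
from plant import ctrl,cams
from h import *
o,im,K,D,T=wrist(ctrl,cams,"w7")
b=o["tool_pos"]
c0=b[:2]+np.array([.046,-.0009]) # socket axis
zf=b[2]-.0932
hsv=cv2.cvtColor(im,cv2.COLOR_RGB2HSV);h,S,v=[hsv[:,:,i].astype(int) for i in range(3)]
for n,m,z in(("orange",(h>=7)&(h<19)&(S>150)&(v>80),zf+.1125),("red",((h<5)|(h>175))&(S>150)&(v>70),.17)):
    for c,st in blobs(m,50): print(n,c,st,ray2plane([c],K,D,T,z)[0].round(4))
im=im[:,:,::-1].copy()
for r,z,c,col in((.051,zf+.132,c0,(0,255,0)),(.042,zf+.132,c0,(0,255,0)),(.055,zf+.115,c0,(255,0,255)),(.053,.165,(.5145,-.1326),(255,255,0))):
    for q in proj(circ(c,r,z,160),K,D,T).round().astype(int):
        if 0<=q[0]<640 and 0<=q[1]<480: im[q[1],q[0]]=col
sc=cams.snapshot("scene");np.savez("pics/s7.npz",**{k:np.array(v) for k,v in sc.items()})
a=cv2.resize(sc["img"][140:340,180:340],(384,480))[:,:,::-1]
cv2.imwrite("pics/w7.png",np.hstack([im[:,150:550],a]))
E
```

```text
[11.4667, [0.4681, -0.1313, 0.3068], [179.9674, 0.0066, -89.4332], [0.3113, 0.6828, -1.3096], 0.008]
orange [228.  172.2] [ 202  161   53   24 1127] [ 0.5145 -0.1912  0.3261]
orange [218.  199.7] [199 188  38  24 794] [ 0.5204 -0.1776  0.3261]
red [266.7 112.5] [252  75  25  72 633] [ 0.5195 -0.2324  0.17  ]
red [ 13.  137.6] [  0 110  39  46 213] [ 0.7579 -0.2095  0.17  ]
```

View pics/w7.png

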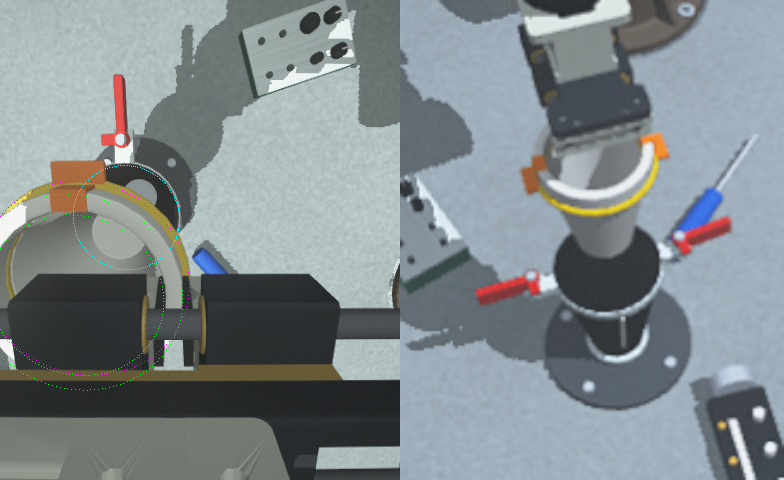

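The wrist view shows the ear at (228,172), i.e. world (0.5145, -0.191), right beside the red right latch whose lever is at (267,112). The scene view shows the socket upright above the shell. Before lowering, a numeric cross-check of the shell centre from the wrist image.

```bash
python3 - <<'E'
from h import *
s=np.load("pics/w7.npz");im,K,D,T=s["img"],s["K"],s["D"],s["T"]
g=cv2.cvtColor(im,cv2.COLOR_RGB2GRAY)
w=(im.min(2)>170); w[:, :255]=0; w[:,290:]=0; w[:125]=0; w[165:]=0
for c,st in blobs(w,4): print("white",c,st,ray2plane([c],K,D,T,.178)[0].round(4))
# pts on rim: for right-side visible arc, radial brightness profile
for a in range(-60,45,12):   # world angles about centre: visible towards -x? try
    pass
for a in range(0,360,20):
    rr=np.arange(.044,.062,.001)
    P=[(.5145+r*np.cos(np.radians(a)),-.1326+r*np.sin(np.radians(a)),.165) for r in rr]
    q=proj(P,K,D,T)
    if q[:,0].max()<322 or q[:,1].max()>270: continue
    print(a,q[9].round(),[int(g[int(round(y)),int(round(x))]) for x,y in q])
E
```

```text
white [259.4 128.4] [255 125  11   9  80] [ 0.5252 -0.2183  0.178 ]
white [284.8 128.1] [278 125  12   9  73] [ 0.5025 -0.2188  0.178 ]
white [269.4 138.9] [265 134   9  11  87] [ 0.5165 -0.2094  0.178 ]
white [273.3 153.4] [265 140  18  24 285] [ 0.5134 -0.1968  0.178 ]
white [255.5 146.5] [255 146   2   2   4] [ 0.5293 -0.2027  0.178 ]
white [257.4 161.5] [255 159   6   6  30] [ 0.5281 -0.1894  0.178 ]
140 [316. 252.] [167, 168, 168, 169, 170, 169, 169, 170, 170, 170, 170, 169, 171, 171, 171, 173, 172, 172]
160 [326. 237.] [137, 140, 141, 139, 141, 141, 141, 141, 143, 145, 145, 145, 140, 135, 133, 165, 193, 194]
180 [329. 220.] [50, 48, 49, 48, 51, 56, 61, 58, 101, 156, 112, 101, 76, 76, 74, 75, 75, 75]
200 [326. 202.] [48, 50, 47, 48, 48, 45, 48, 48, 52, 97, 164, 128, 100, 76, 73, 75, 74, 74]
220 [317. 185.] [49, 49, 48, 45, 44, 45, 46, 47, 47, 66, 122, 142, 149, 73, 73, 72, 71, 73]
```

```bash
python3 - <<'E'
from h import *
s=np.load("pics/w7.npz");im,K,D,T=s["img"],s["K"],s["D"],s["T"]
hsv=cv2.cvtColor(im,cv2.COLOR_RGB2HSV);S=hsv[:,:,1]
g=cv2.cvtColor(im,cv2.COLOR_RGB2GRAY)
b=np.array([.4681,-.1313]);c0=b+[.046,-.0009];zf=.3068-.0932
for a in (185,200,215,230,245,295,310,325,340):
  for nm,z,rr,G in(("inner",.132,np.arange(.036,.050,.001),g),("flange sat",.115,np.arange(.048,.062,.001),S)):
    P=[(c0[0]+r*np.cos(np.radians(a)),c0[1]+r*np.sin(np.radians(a)),zf+z) for r in rr]
    q=proj(P,K,D,T)
    if q[:,1].max()>270 or q.min()<1: continue
    print(a,nm,q[7].round(),[int(G[int(round(y)),int(round(x))]) for x,y in q])
E
```

```text
200 flange sat [333. 253.] [10, 10, 9, 10, 148, 146, 147, 146, 97, 21, 20, 20, 21, 22]
215 inner [299. 252.] [123, 121, 116, 113, 109, 106, 105, 102, 154, 160, 164, 165, 167, 170, 171]
215 flange sat [321. 229.] [10, 10, 9, 11, 148, 149, 147, 149, 147, 9, 14, 16, 21, 26]
230 inner [282. 235.] [167, 166, 167, 167, 168, 168, 167, 167, 158, 161, 163, 165, 168, 169, 171]
230 flange sat [301. 208.] [9, 10, 9, 9, 77, 150, 150, 151, 145, 51, 18, 4, 11, 17]
245 inner [261. 221.] [166, 167, 167, 168, 167, 168, 167, 167, 164, 157, 163, 167, 166, 170, 173]
245 flange sat [276. 192.] [10, 10, 9, 11, 20, 149, 150, 148, 147, 103, 17, 17, 17, 17]
295 inner [180. 221.] [107, 104, 103, 100, 107, 126, 114, 117, 159, 166, 167, 218, 245, 245, 243]
295 flange sat [181. 191.] [10, 10, 9, 10, 31, 138, 140, 147, 17, 20, 20, 20, 20, 21]
310 inner [160. 233.] [112, 111, 120, 102, 107, 105, 107, 238, 245, 245, 245, 245, 245, 244, 243]
310 flange sat [158. 207.] [2, 1, 1, 2, 2, 3, 148, 32, 22, 20, 20, 21, 20, 20]
325 inner [146. 251.] [108, 124, 105, 105, 104, 106, 140, 244, 245, 244, 245, 245, 245, 243, 169]
325 flange sat [142. 227.] [2, 2, 2, 1, 1, 2, 2, 7, 20, 19, 19, 19, 19, 19]
340 flange sat [132. 251.] [12, 2, 2, 2, 2, 1, 1, 2, 3, 3, 11, 14, 16, 20]
```

>>> jog_arm --motion '[{"offset": [0.5, -0.5, 5], "roll": 0, "hand": 2}, {"offset": [1, -1, 14], "roll": 0, "hand": 2}, {"offset": [1, -1, 26], "roll": 0, "hand": 2}, {"offset": [1, -1, 38], "roll": 0, "hand": 2}, {"offset": [1, -1, 50], "roll": 0, "hand": 2}, {"offset": [1, -1, 62], "roll": 0, "hand": 2}, {"offset": [1, -1, 74], "roll": 0, "hand": 2}, {"offset": [1, -1, 86], "roll": 0, "hand": 2}, {"offset": [1, -1, 98], "roll": 0, "hand": 2}, {"offset": [1, -1, 110], "roll": 0, "hand": 2}, {"offset": [1, -1, 119], "roll": 0, "hand": 2}, {"offset": [1, -1, 124], "roll": 0, "hand": 2}, {"offset": [1, -1, 126], "roll": 0, "hand": 2}, {"offset": [1, -1, 126], "roll": 0, "hand": 2}, {"offset": [1, -1, 126], "roll": 0, "hand": 2}]'

```text
clock: 12.82
tool_pos: [0.4696, -0.1326, 0.1815]
orientation: [-180.0, -0.0, -89.4]
force: [0.1, -1.2, -1.8]
opening: 0.0079
```

```bash
python3 - <<'E'
from plant import ctrl,cams
from h import *
o,im,K,D,T=wrist(ctrl,cams,"w8")
c0=o["tool_pos"][:2]+[.046,-.0009];zf=o["tool_pos"][2]-.0932
hsv=cv2.cvtColor(im,cv2.COLOR_RGB2HSV);h,S,v=[hsv[:,:,i].astype(int) for i in range(3)]
for n,m,z in(("orange",(h>=7)&(h<19)&(S>150)&(v>80),zf+.1125),("red",((h<5)|(h>175))&(S>150)&(v>70),.17),("pin",(im.min(2)>170)&(h>=0),.178)):
    for c,st in blobs(m,25):
        if st[4]<2000: print(n,c,st,ray2plane([c],K,D,T,z)[0].round(4))
g=hsv[:,:,2]
for a in range(180,330,15):
  for nm,z,rr,G,c in(("flange sat",zf+.115,np.arange(.048,.062,.001),S,c0),("rim val",.165,np.arange(.046,.060,.001),g,np.array([.515,-.1335]))):
    q=proj([(c[0]+r*np.cos(np.radians(a)),c[1]+r*np.sin(np.radians(a)),z) for r in rr],K,D,T)
    if q[:,1].max()>270 or q.min()<1: continue
    print(a,nm,q[7].round(),[int(G[int(round(y)),int(round(x))]) for x,y in q])
cv2.imwrite("pics/w8.png",cv2.resize(im[60:285,150:450],(800,600),interpolation=cv2.INTER_CUBIC)[:,:,::-1])
E
```

```text
[12.8167, [0.4696, -0.1326, 0.1815], [-179.9667, -0.01, -89.4182], [0.1311, -1.1605, -1.8446], 0.0079]
red [232.3  60. ] [224  27  18  83 867] [ 0.5187 -0.2492  0.17  ]
red [224.6 138.7] [207 126  46  26 501] [ 0.5254 -0.2087  0.17  ]
pin [116.7   7.6] [111   0  11  16  65] [ 0.5731 -0.271   0.178 ]
pin [323.2   5.7] [316   0  15  13 104] [ 0.4705 -0.2723  0.178 ]
pin [389.2   1.1] [382   0  15   4  31] [ 0.4381 -0.2747  0.178 ]
pin [398.  11.] [390   6  13   9  56] [ 0.4334 -0.2705  0.178 ]
pin [98.6 17.5] [95 12  8 10 34] [ 0.5828 -0.2667  0.178 ]
pin [138.6  14.9] [136  12   6   7  27] [ 0.5625 -0.2678  0.178 ]
pin [252.4  17.4] [248  14   9   8  39] [ 0.5056 -0.2668  0.178 ]
pin [242.7  23.4] [239  18   9  13  55] [ 0.5106 -0.2641  0.178 ]
pin [61.2 25.2] [57 21  8 11 41] [ 0.6025 -0.2633  0.178 ]
pin [504.   52.9] [488  43  30  20 233] [ 0.3779 -0.2526  0.178 ]
pin [85.  47.1] [81 45  9  5 30] [ 0.592  -0.2532  0.178 ]
pin [489.8  83.6] [483  80  14   8  85] [ 0.3832 -0.238   0.178 ]
pin [505.1  83.5] [501  80   9   8  55] [ 0.3752 -0.2382  0.178 ]
pin [ 64.5 102.3] [ 58  94  15
[... 2148 characters left out ...]
, 168, 166, 161, 153, 157, 165, 166, 164, 165, 162, 164, 164, 164]
270 rim val [247. 178.] [134, 155, 168, 167, 168, 169, 169, 169, 169, 171, 172, 172, 172, 172]
285 flange sat [199. 185.] [160, 161, 158, 159, 160, 153, 142, 143, 80, 20, 19, 18, 20, 17]
285 rim val [224. 181.] [170, 168, 154, 133, 134, 162, 169, 169, 169, 169, 169, 168, 170, 170]
300 flange sat [173. 196.] [9, 10, 9, 9, 11, 135, 135, 120, 18, 19, 21, 18, 18, 20]
300 rim val [203. 189.] [170, 169, 169, 169, 170, 169, 170, 153, 140, 159, 160, 161, 174, 201]
315 flange sat [152. 213.] [2, 2, 2, 2, 2, 2, 13, 19, 21, 19, 22, 20, 17, 22]
315 rim val [187. 203.] [160, 165, 166, 168, 166, 170, 171, 169, 171, 173, 173, 149, 158, 159]
```

>>> jog_arm --motion '[{"offset": [0.5, 0, 2], "roll": 0, "hand": 2}, {"offset": [1, 0, 5], "roll": 0, "hand": 2}, {"offset": [1, 0, 9], "roll": 0, "hand": 2}, {"offset": [1, 0, 13], "roll": 0, "hand": 2}, {"offset": [1, 0, 17], "roll": 0, "hand": 2}, {"offset": [1, 0, 20], "roll": 0, "hand": 2}, {"offset": [1, 0, 23], "roll": 0, "hand": 2}, {"offset": [1, 0, 25], "roll": 0, "hand": 2}, {"offset": [1, 0, 25], "roll": 0, "hand": 2}, {"offset": [1, 0, 25], "roll": 0, "hand": 2}]'

```text
clock: 13.7
tool_pos: [0.4693, -0.1336, 0.1561]
orientation: [180.0, -0.0, -89.4]
force: [-1.0, -1.1, -2.2]
opening: 0.0077
```

>>> jog_arm --motion '[{"offset": [0, 0, 1], "roll": 0, "hand": 2}, {"offset": [0, 0, 2], "roll": 0, "hand": 2}, {"offset": [0, 0, 3], "roll": 0, "hand": 2}, {"offset": [0, 0, 4], "roll": 0, "hand": 2}, {"offset": [0, 0, 5], "roll": 0, "hand": 2}, {"offset": [0, 0, 5], "roll": 0, "hand": 2}, {"offset": [0, 0, 5], "roll": 0, "hand": 2}]'

```text
clock: 14.28
tool_pos: [0.4692, -0.1336, 0.1511]
orientation: [180.0, -0.0, -89.4]
force: [-0.0, -0.2, -1.7]
opening: 0.0079
```

>>> jog_arm --motion '[{"offset": [0, 0, 1], "roll": 0, "hand": 2}, {"offset": [0, 0, 2], "roll": 0, "hand": 2}, {"offset": [0, 0, 2], "roll": 0, "hand": 2}, {"offset": [0, 0, 2], "roll": 0, "hand": 2}]'

```text
clock: 14.62
tool_pos: [0.4692, -0.1336, 0.1491]
orientation: [180.0, 0.0, -89.4]
force: [0.3, -0.2, -1.9]
opening: 0.0077
```

>>> jog_arm --motion '[{"offset": [0, 0, 0.7], "roll": 0, "hand": 2}, {"offset": [0, 0, 1.4], "roll": 0, "hand": 2}, {"offset": [0, 0, 1.4], "roll": 0, "hand": 2}, {"offset": [0, 0, 1.4], "roll": 0, "hand": 2}]'

```text
clock: 14.95
tool_pos: [0.4694, -0.1336, 0.1483]
orientation: [-180.0, -0.0, -89.4]
force: [-2.0, 1.2, 5.6]
opening: 0.0076
```

>>> jog_arm --motion '[{"offset": [0, 0, 0.4], "roll": 0, "hand": 2}, {"offset": [0, 0, 0.4], "roll": 0, "hand": 2}, {"offset": [0, 0, 0.4], "roll": 0, "hand": 2}]'

```text
clock: 15.2
tool_pos: [0.4694, -0.1336, 0.1483]
orientation: [-180.0, -0.0, -89.4]
force: [-4.4, 2.0, 9.3]
opening: 0.0079
```

```bash
python3 - <<'E'
from plant import ctrl,cams
from h import *
o,im,K,D,T=wrist(ctrl,cams,"w9"); print(o["moment"])
c0=np.array([.5145,-.136])
hsv=cv2.cvtColor(im,cv2.COLOR_RGB2HSV);h,S,v=[hsv[:,:,i].astype(int) for i in range(3)]
for n,m,z in(("orange",(h>=7)&(h<19)&(S>150)&(v>80),.1675),("red",((h<5)|(h>175))&(S>150)&(v>70),.17)):
    for c,st in blobs(m,60): print(n,c,st,ray2plane([c],K,D,T,z)[0].round(4))
s=cams.snapshot("scene")
b=s["img"][170:290,200:340]
bb=cv2.resize(b,(700,600),interpolation=cv2.INTER_CUBIC); cv2.imwrite("pics/s9.png",bb[:,:,::-1])
K,D,T=s["K"],s["D"],s["cam_to_world"]
# front (camera-facing) yellow band lower edge vs. prediction, per azimuth
hs=cv2.cvtColor(s["img"],cv2.COLOR_RGB2HSV).astype(int)
for a in range(-70,60,15):
    zz=np.arange(.155,.18,.001);q=proj([(c0[0]+.055*np.cos(np.radians(a)),c0[1]+.055*np.sin(np.radians(a)),z) for z in zz],K,D,T)
    m=[(20<hs[int(round(y)),int(round(x)),0]<35) and hs[int(round(y)),int(round(x)),1]>110 for x,y in q]
    print(a,zz[m].round(3)[[0,-1]] if any(m) else None)
E
```

```text
[15.2, [0.4694, -0.1336, 0.1483], [-179.9582, -0.0113, -89.409], [-4.4303, 2.0384, 9.2858], 0.0079]
[ 8.92183165e-01  1.78476057e+00 -9.43900143e-05]
orange [228.2 172.4] [ 201  161   54   27 1154] [ 0.5158 -0.1934  0.1675]
orange [219.3 198.5] [199 185  46  27 910] [ 0.5211 -0.1806  0.1675]
red [212.5  47.3] [ 201    2   25   92 1572] [ 0.5187 -0.2478  0.17  ]
red [227.1 141.6] [206 122  31  33 220] [ 0.5147 -0.2079  0.17  ]
red [184.7 136.2] [181 128   8  19 119] [ 0.5345 -0.2102  0.17  ]
-70 [0.17  0.173]
-55 [0.174 0.179]
-40 [0.168 0.179]
-25 [0.165 0.178]
-10 [0.165 0.178]
5 [0.164 0.176]
20 [0.165 0.177]
35 [0.166 0.178]
50 [0.163 0.179]
```

It is seated: contact came at TCP z 0.1483 (0.148 predicted), and the flange's lower edge reads about 0.165 all round the front. I ease the side load and release.

>>> jog_arm --motion '[{"offset": [-0.3, 0.5, 0], "roll": 0, "hand": 2}, {"offset": [-0.3, 0.5, 0], "roll": 0, "hand": 2}, {"offset": [-0.3, 0.5, 0], "roll": 0, "hand": 12}, {"offset": [-0.3, 0.5, 0], "roll": 0, "hand": 18}, {"offset": [-0.3, 0.5, 0], "roll": 0, "hand": 26}, {"offset": [-0.3, 0.5, 0], "roll": 0, "hand": 30}, {"offset": [-0.3, 0.5, 0], "roll": 0, "hand": 30}, {"offset": [-0.3, 0.5, 0], "roll": 0, "hand": 30}, {"offset": [-0.3, 0.5, -3], "roll": 0, "hand": 30}, {"offset": [-0.3, 0.5, -10], "roll": 0, "hand": 30}, {"offset": [-0.3, 0.5, -30], "roll": 0, "hand": 30}, {"offset": [-0.3, 0.5, -60], "roll": 0, "hand": 30}, {"offset": [-0.3, 0.5, -90], "roll": 0, "hand": 30}, {"offset": [-0.3, 0.5, -90], "roll": 0, "hand": 30}, {"offset": [-0.3, 0.5, -90], "roll": 0, "hand": 30}]'

```text
clock: 16.55
tool_pos: [0.47, -0.1333, 0.2398]
orientation: [-179.7, 0.0, -89.4]
force: [-0.1, 0.4, -1.2]
opening: 0.03
```

```bash
python3 - <<'E'
from plant import ctrl,cams
from h import *
o,im,K,D,T=wrist(ctrl,cams,"w10")
def ana(im,K,D,T,tag,mn):
    hsv=cv2.cvtColor(im,cv2.COLOR_RGB2HSV);h,S,v=[hsv[:,:,i].astype(int) for i in range(3)]
    for n,m,z in(("orange",(h>=7)&(h<19)&(S>150)&(v>80),.1675),("red",((h<5)|(h>175))&(S>150)&(v>70),.178)):
        for c,st in blobs(m,mn):
            p=ray2plane([c],K,D,T,z)[0].round(4)
            if abs(p[0]-.515)<.1 and abs(p[1]+.134)<.15: print(tag,n,c,st,p)
ana(im,K,D,T,"wrist",60)
for n in("top","scene"):
    s=cams.snapshot(n);ana(s["img"],s["K"],s["D"],s["cam_to_world"],n,6)
    if n=="scene": sc=s["img"]
a=cv2.resize(sc[170:290,200:340],(700,600),interpolation=cv2.INTER_CUBIC);cv2.imwrite("pics/s10.png",a[:,:,::-1])
yel=ray2plane([[0,0]],K,D,T,.17)
c0=np.array([.5145,-.1355])
S=cv2.cvtColor(im,cv2.COLOR_RGB2HSV)[:,:,1]
for ang in range(180,345,15):
    rr=np.arange(.048,.062,.001);q=proj([(c0[0]+r*np.cos(np.radians(ang)),c0[1]+r*np.sin(np.radians(ang)),.170) for r in rr],K,D,T)
    if q[:,1].max()>270 or q.min()<1: continue
    print(ang,[int(S[int(round(y)),int(round(x))]) for x,y in q])
E
```

```text
[16.55, [0.47, -0.1333, 0.2398], [-179.7363, 0.0128, -89.4189], [-0.1154, 0.3529, -1.2322], 0.03]
wrist orange [263.2 162.8] [246 155  35  18 497] [ 0.5154 -0.1932  0.1675]
wrist orange [259.  178.4] [247 172  24  15 302] [ 0.519  -0.1815  0.1675]
wrist red [255.4 108.2] [ 236   58   35   93 1058] [ 0.5176 -0.2306  0.178 ]
scene orange [287.5 241.4] [282 237  10  11  54] [ 0.5111 -0.0801  0.1675]
scene orange [242.9 253.7] [239 248   9  13  66] [ 0.5128 -0.1881  0.1675]
scene red [304.8 236.9] [295 231  22  15  72] [ 0.5178 -0.0395  0.178 ]
scene red [225.4 259. ] [212 255  26   9  95] [ 0.5213 -0.2298  0.178 ]
180 [3, 2, 6, 32, 132, 136, 124, 54, 19, 20, 19, 20, 20, 20]
195 [2, 5, 17, 59, 130, 137, 137, 120, 29, 19, 22, 22, 19, 19]
210 [3, 5, 17, 122, 139, 140, 140, 135, 33, 19, 16, 13, 16, 16]
225 [4, 9, 13, 34, 144, 143, 143, 136, 16, 16, 13, 17, 10, 17]
240 [10, 10, 9, 34, 144, 144, 145, 139, 90, 7, 10, 7, 7, 10]
255 [5, 11, 11, 33, 144, 144, 143, 129, 36, 7, 7, 3, 3, 3]
270 [162, 163, 163, 167, 139, 154, 158, 156, 155, 157, 157, 154, 157, 165]
285 [126, 14, 27, 106, 138, 138, 139, 67, 10, 21, 18, 16, 18, 16]
300 [2, 2, 3, 4, 41, 136, 134, 35, 18, 18, 18, 19, 20, 20]
315 [2, 2, 2, 2, 2, 11, 146, 51, 18, 18, 20, 21, 21, 19]
330 [3, 2, 2, 2, 2, 2, 9, 20, 21, 21, 18, 21, 20, 21]
```

After release the flange fits a level 55 mm circle at z = 0.170 all round, centre (0.5145, -0.1355), so the socket is home. The ears are at y ≈ -0.080 and -0.19, beside the latches. Now the left latch: swing round to the -x side of its lever with the fingers closed.

>>> jog_arm --motion '[{"offset": [-8, -1, -10], "roll": -0.12, "hand": 0}, {"offset": [-16, -2, -10], "roll": -0.24, "hand": 0}, {"offset": [-25, -3, -10], "roll": -0.36, "hand": 0}, {"offset": [-34, -4, -10], "roll": -0.48, "hand": 0}, {"offset": [-42, -5, -10], "roll": -0.6, "hand": 0}, {"offset": [-50, -5, -10], "roll": -0.72, "hand": 0}, {"offset": [-60, -6, -10], "roll": -0.84, "hand": 0}, {"offset": [-70, -7, -10], "roll": -0.96, "hand": 0}, {"offset": [-80, -8, -10], "roll": -1.08, "hand": 0}, {"offset": [-90, -9, -10], "roll": -1.2, "hand": 0}, {"offset": [-100, -10, -10], "roll": -1.32, "hand": 0}, {"offset": [-108, -11, -10], "roll": -1.44, "hand": 0}, {"offset": [-116, -11, -10], "roll": -1.56, "hand": 0}, {"offset": [-117.5, -11, -10], "roll": -1.68, "hand": 0}, {"offset": [-117.5, -11, 0], "roll": -1.71, "hand": 0}, {"offset": [-117.5, -11, 30], "roll": -1.71, "hand": 0}, {"offset": [-117.5, -11, 60], "roll": -1.71, "hand": 0}, {"offset": [-117.5, -11, 85], "roll": -1.71, "hand": 0}, {"offset": [-117.5, -11, 99], "roll": -1.71, "hand": 0}, {"offset": [-117.5, -11, 99], "roll": -1.71, "hand": 0}]'

```text
clock: 18.37
tool_pos: [0.4756, -0.0165, 0.1343]
orientation: [180.0, 0.4, 8.5]
force: [-0.4, 0.0, -0.7]
opening: 0.0001
```

>>> jog_arm --motion '[{"offset": [0, 0, 0], "roll": 0, "hand": 0}, {"offset": [0, 0, 0], "roll": 0, "hand": 0}]'

```text
clock: 18.53
tool_pos: [0.4792, -0.0157, 0.1391]
orientation: [180.0, -0.0, 8.6]
force: [-0.1, 0.3, -0.2]
opening: 0.0001
```

```bash
cat > sweep.py <<'E'
import sys
from plant import ctrl
from h import *
side=int(sys.argv[1]); th0,th1,n=map(float,sys.argv[2:5]); off=float(sys.argv[5]) if len(sys.argv)>5 else 13.5
piv=np.array([.5142,-.0605]) if side>0 else np.array([.515,-.2085])
o=ctrl.get_obs(); print(pose(o))
for th in np.radians(np.linspace(th0,th1,int(n))):
    u=np.array([np.cos(th),side*np.sin(th)]);nn=np.array([-np.sin(th),side*np.cos(th)])
    p=piv+.049*u+off*1e-3*nn
    yaw=np.degrees(th)-90 if side>0 else -90-np.degrees(th)
    print(round(np.degrees(th),1),end=" ");goto(o,[*p,o["tool_pos"][2]],yaw)
E
python3 sweep.py 1 98 -2 17
```

```text
[18.5333, [0.4792, -0.0157, 0.1391], [179.9791, -0.0276, 8.5674], [-0.0681, 0.2755, -0.1858], 0.0001]
98.0 offset [14.9  0.4  0. ] roll 0.0099
91.8 offset [20.4 -0.7  0. ] roll 0.119
85.5 offset [25.9 -1.3  0. ] roll 0.2281
79.2 offset [31.4 -1.2  0. ] roll 0.3372
73.0 offset [36.9 -0.5  0. ] roll 0.4462
66.8 offset [42.3  0.8  0. ] roll 0.5553
60.5 offset [47.5  2.6  0. ] roll 0.6644
54.2 offset [52.5  5.   0. ] roll 0.7735
48.0 offset [57.2  8.   0. ] roll 0.8826
41.8 offset [61.6 11.4  0. ] roll 0.9917
35.5 offset [65.5 15.3  0. ] roll 1.1007
29.2 offset [69.  19.6  0. ] roll 1.2098
23.0 offset [72.  24.2  0. ] roll 1.3189
16.8 offset [74.5 29.2  0. ] roll 1.428
10.5 offset [76.5 34.4  0. ] roll 1.5371
4.2 offset [77.8 39.8  0.1] roll 1.6461
-2.0 offset [78.6 45.2  0.1] roll 1.7552
```

>>> jog_arm --motion '[{"offset": [8, 0.2, 0], "roll": 0, "hand": 0}, {"offset": [15, 0.4, 0], "roll": 0.01, "hand": 0}, {"offset": [20.4, -0.7, 0], "roll": 0.12, "hand": 0}, {"offset": [25.9, -1.3, 0], "roll": 0.228, "hand": 0}, {"offset": [31.4, -1.2, 0], "roll": 0.337, "hand": 0}, {"offset": [36.9, -0.5, 0], "roll": 0.446, "hand": 0}, {"offset": [42.3, 0.8, 0], "roll": 0.555, "hand": 0}, {"offset": [47.5, 2.6, 0], "roll": 0.664, "hand": 0}, {"offset": [52.5, 5, 0], "roll": 0.774, "hand": 0}, {"offset": [57.2, 8, 0], "roll": 0.883, "hand": 0}, {"offset": [61.6, 11.4, 0], "roll": 0.992, "hand": 0}, {"offset": [65.5, 15.3, 0], "roll": 1.101, "hand": 0}, {"offset": [69, 19.6, 0], "roll": 1.21, "hand": 0}, {"offset": [72, 24.2, 0], "roll": 1.319, "hand": 0}, {"offset": [74.5, 29.2, 0], "roll": 1.428, "hand": 0}, {"offset": [76.5, 34.4, 0], "roll": 1.537, "hand": 0}, {"offset": [77.8, 39.8, 0], "roll": 1.646, "hand": 0}, {"offset": [77.8, 39.8, 0], "roll": 1.646, "hand": 0}]'

```text
clock: 20.03
tool_pos: [0.5632, -0.0437, 0.139]
orientation: [-179.9, 0.0, -86.1]
force: [0.9, 0.1, -0.2]
opening: 0.0004
```

```bash
cat > red.py <<'E'
from plant import ctrl,cams
from h import *
print(pose(ctrl.get_obs()))
for n in("scene","top"):
    s=cams.snapshot(n);im=s["img"];h,S,v=[cv2.cvtColor(im,cv2.COLOR_RGB2HSV)[:,:,i].astype(int) for i in range(3)]
    m=((h<5)|(h>175))&(S>150)&(v>70)
    for c,st in blobs(m,6):
        p=ray2plane([c],s["K"],s["D"],s["cam_to_world"],.175)[0].round(4)
        if abs(p[0]-.515)<.12 and abs(p[1]+.134)<.15:
            x,y,w,hh,_=st; e=ray2plane([[x,y],[x+w-1,y],[x,y+hh-1],[x+w-1,y+hh-1]],s["K"],s["D"],s["cam_to_world"],.175)[:,:2]
            print(n,c,st,p,"x",e[:,0].min().round(3),e[:,0].max().round(3),"y",e[:,1].min().round(3),e[:,1].max().round(3))
E
python3 red.py; python3 sweep.py 1 4.2 -4 4
```

```text
[20.0333, [0.5632, -0.0437, 0.139], [-179.89, 0.0145, -86.0868], [0.939, 0.1288, -0.2055], 0.0004]
scene [224.8 259.7] [212 254  26  13 123] [ 0.5209 -0.2315  0.175 ] x 0.497 0.545 y -0.263 -0.201
top [350.  226.5] [350 224   1   6   6] [ 0.5316 -0.0585  0.175 ] x 0.525 0.538 y -0.059 -0.058
top [406. 226.] [405 225   3   3   9] [ 0.5308 -0.2063  0.175 ] x 0.528 0.533 y -0.209 -0.204
top [417.5 230.5] [410 229  16   4  36] [ 0.5184 -0.2364  0.175 ] x 0.514 0.523 y -0.256 -0.216
[20.1333, [0.5622, -0.0435, 0.1387], [-179.9617, 0.0003, -85.5902], [-0.0753, 0.7331, -0.4184], 0.0003]
4.2 offset [-0.1  0.1 -0. ] roll 0.0037
1.5 offset [ 2.3 -0.5  0. ] roll 0.0514
-1.3 offset [ 4.6 -1.   0. ] roll 0.0991
-4.0 offset [ 7.  -1.3  0. ] roll 0.1468
```

>>> jog_arm --motion '[{"offset": [1.2, -0.2, 0], "roll": 0.025, "hand": 0}, {"offset": [2.4, -0.5, 0], "roll": 0.05, "hand": 0}, {"offset": [3.6, -0.7, 0], "roll": 0.07, "hand": 0}, {"offset": [3.6, -0.7, 0], "roll": 0.07, "hand": 0}]'

```text
clock: 20.47
tool_pos: [0.5631, -0.0462, 0.1387]
orientation: [-179.9, 0.1, -89.8]
force: [0.2, 5.2, 0.6]
opening: 0.0007
```

>>> jog_arm --motion '[{"offset": [1, 0, 0], "roll": 0, "hand": 0}, {"offset": [2, 0, 0], "roll": 0, "hand": 0}, {"offset": [2, 0, 0], "roll": 0, "hand": 0}]'

```text
clock: 20.72
tool_pos: [0.5631, -0.0466, 0.1386]
orientation: [-179.9, 0.2, -89.8]
force: [-0.7, 12.2, 3.2]
opening: 0.0006
```

The left latch is against its stop: 12 N, and the pad stopped where the geometry says θ = 0. Now to the right latch.

>>> jog_arm --motion '[{"offset": [-10, 0, 0], "roll": 0, "hand": 0}, {"offset": [-22, 0, -10], "roll": 0, "hand": 0}, {"offset": [-22, 0, -45], "roll": 0, "hand": 0}, {"offset": [-22, 0, -80], "roll": 0, "hand": 0}, {"offset": [-15, 5, -110], "roll": 0, "hand": 0}, {"offset": [10, 10, -110], "roll": 0.12, "hand": 0}, {"offset": [30, 20, -110], "roll": 0.24, "hand": 0}, {"offset": [50, 30, -110], "roll": 0.36, "hand": 0}, {"offset": [70, 40, -110], "roll": 0.48, "hand": 0}, {"offset": [90, 50, -110], "roll": 0.6, "hand": 0}, {"offset": [110, 60, -110], "roll": 0.72, "hand": 0}, {"offset": [125, 65, -110], "roll": 0.84, "hand": 0}, {"offset": [140, 70, -110], "roll": 0.96, "hand": 0}, {"offset": [155, 75, -110], "roll": 1.08, "hand": 0}, {"offset": [170, 78, -110], "roll": 1.2, "hand": 0}, {"offset": [185, 80, -110], "roll": 1.32, "hand": 0}, {"offset": [195, 82, -110], "roll": 1.44, "hand": 0}, {"offset": [202, 82, -110], "roll": 1.56, "hand": 0}, {"offset": [205, 82, -110], "roll": 1.68, "hand": 0}, {"offset": [205, 82, -110], "roll": 1.714, "hand": 0}]'

```text
clock: 22.38
tool_pos: [0.4809, -0.2548, 0.249]
orientation: [-180.0, -0.0, 171.6]
force: [-0.0, 0.2, 0.1]
opening: 0.0005
```

```bash
python3 red.py;  python3 sweep.py -1 98 98 1 27
```

```text
[22.3833, [0.4809, -0.2548, 0.249], [-179.9514, -0.0371, 171.5693], [-0.001, 0.1826, 0.1388], 0.0005]
scene [297.4 246.8] [289 238  15  21  76] [ 0.537  -0.0634  0.175 ] x 0.508 0.57 y -0.09 -0.044
scene [225.2 259. ] [212 255  26   9  90] [ 0.5193 -0.2302  0.175 ] x 0.5 0.538 y -0.261 -0.202
[22.4833, [0.481, -0.2543, 0.2489], [-179.9657, -0.0217, 171.9859], [-0.6189, 0.0602, -0.2591], 0.0004]
98.0 offset [-0.3  1.1 -0. ] roll -0.0002
```

Left latch now extends along +x (x 0.51 to 0.57, y ≈ -0.06). Next I descend beside the right lever.

>>> jog_arm --motion '[{"offset": [0, 1, 30], "roll": 0, "hand": 0}, {"offset": [0, 1, 60], "roll": 0, "hand": 0}, {"offset": [0, 1, 90], "roll": 0, "hand": 0}, {"offset": [0, 1, 108], "roll": 0, "hand": 0}, {"offset": [0, 1, 110], "roll": 0, "hand": 0}, {"offset": [0, 1, 110], "roll": 0, "hand": 0}, {"offset": [0, 1, 110], "roll": 0, "hand": 0}]'

```text
clock: 23.07
tool_pos: [0.4823, -0.2535, 0.1399]
orientation: [-180.0, 0.1, 172.1]
force: [0.8, -0.5, -0.1]
opening: 0.0005
```

```bash
python3 sweep.py -1 98 4.2 16
```

```text
[23.0667, [0.4823, -0.2535, 0.1399], [-179.9567, 0.0781, 172.1128], [0.7788, -0.5235, -0.0925], 0.0005]
98.0 offset [-12.6   0.1   0. ] roll 0.002
91.7 offset [-18.   -1.1   0. ] roll -0.1072
85.5 offset [-23.5  -1.7   0. ] roll -0.2163
79.2 offset [-29.1  -1.6   0. ] roll -0.3255
73.0 offset [-34.6  -1.    0. ] roll -0.4346
66.7 offset [-40.    0.2   0.1] roll -0.5437
60.5 offset [-45.2   2.    0.1] roll -0.6529
54.2 offset [-50.3   4.3   0.1] roll -0.762
48.0 offset [-55.    7.2   0.1] roll -0.8712
41.7 offset [-59.4  10.6   0.1] roll -0.9803
35.5 offset [-63.4  14.4   0.1] roll -1.0894
29.2 offset [-66.9  18.7   0.1] roll -1.1986
23.0 offset [-70.   23.3   0.1] roll -1.3077
16.7 offset [-72.5  28.2   0.1] roll -1.4169
10.5 offset [-74.5  33.4   0.1] roll -1.526
4.2 offset [-76.   38.8   0.1] roll -1.6351
```

>>> jog_arm --motion '[{"offset": [-6, 0, 0], "roll": 0, "hand": 0}, {"offset": [-12.6, 0.1, 0], "roll": 0, "hand": 0}, {"offset": [-18, -1.1, 0], "roll": -0.107, "hand": 0}, {"offset": [-23.5, -1.7, 0], "roll": -0.216, "hand": 0}, {"offset": [-29, -1.6, 0], "roll": -0.325, "hand": 0}, {"offset": [-34.6, -1, 0], "roll": -0.435, "hand": 0}, {"offset": [-40, 0.2, 0], "roll": -0.544, "hand": 0}, {"offset": [-45.2, 2, 0], "roll": -0.653, "hand": 0}, {"offset": [-50.3, 4.3, 0], "roll": -0.762, "hand": 0}, {"offset": [-55, 7.2, 0], "roll": -0.871, "hand": 0}, {"offset": [-59.4, 10.6, 0], "roll": -0.98, "hand": 0}, {"offset": [-63.4, 14.4, 0], "roll": -1.089, "hand": 0}, {"offset": [-66.9, 18.7, 0], "roll": -1.199, "hand": 0}, {"offset": [-70, 23.3, 0], "roll": -1.308, "hand": 0}, {"offset": [-72.5, 28.2, 0], "roll": -1.417, "hand": 0}, {"offset": [-74.5, 33.4, 0], "roll": -1.526, "hand": 0}, {"offset": [-76, 38.8, 0], "roll": -1.635, "hand": 0}, {"offset": [-76, 38.8, 0], "roll": -1.635, "hand": 0}]'

```text
clock: 24.57
tool_pos: [0.5636, -0.2253, 0.1394]
orientation: [-179.9, -0.0, -94.0]
force: [0.8, -1.1, 0.3]
opening: 0.0005
```

>>> jog_arm --motion '[{"offset": [-1.2, -0.2, 0], "roll": -0.025, "hand": 0}, {"offset": [-2.4, -0.5, 0], "roll": -0.05, "hand": 0}, {"offset": [-3.6, -0.7, 0], "roll": -0.07, "hand": 0}, {"offset": [-3.6, -0.7, 0], "roll": -0.07, "hand": 0}]'

```text
clock: 24.9
tool_pos: [0.5642, -0.2239, 0.1394]
orientation: [-179.9, -0.2, -90.3]
force: [1.7, -9.5, -0.7]
opening: 0.0004
```

>>> jog_arm --motion '[{"offset": [-1, 0, 0], "roll": 0, "hand": 0}, {"offset": [-1.5, 0, 0], "roll": 0, "hand": 0}, {"offset": [-1.5, 0, 0], "roll": 0, "hand": 0}]'

```text
clock: 25.15
tool_pos: [0.5642, -0.2236, 0.1395]
orientation: [-179.9, -0.2, -90.4]
force: [3.8, -14.3, -1.6]
opening: 0.0004
```

>>> jog_arm --motion '[{"offset": [8, 0, 0], "roll": 0, "hand": 0}, {"offset": [22, 0, -10], "roll": 0, "hand": 0}, {"offset": [22, 0, -45], "roll": 0, "hand": 0}, {"offset": [22, 0, -80], "roll": 0, "hand": 0}, {"offset": [22, 0, -120], "roll": 0, "hand": 0}, {"offset": [0, 80, -150], "roll": 0, "hand": 20}, {"offset": [-30, 110, -150], "roll": 0, "hand": 20}, {"offset": [-30, 110, -150], "roll": 0, "hand": 20}, {"offset": [-30, 110, -150], "roll": 0, "hand": 20}, {"offset": [-30, 110, -150], "roll": 0, "hand": 20}]'

```text
clock: 25.98
tool_pos: [0.4521, -0.1897, 0.2912]
orientation: [-179.7, 0.0, -90.3]
force: [0.5, -0.3, 0.3]
opening: 0.0197
```

```bash
python3 red.py; python3 - <<'E'
from plant import ctrl,cams
from h import *
o,im,K,D,T=wrist(ctrl,cams,"w11")
s=cams.snapshot("scene")["img"]
a=cv2.resize(s[190:310,205:325],(400,400),interpolation=cv2.INTER_CUBIC)
q=proj([[.52,-.135,.17]],K,D,T)[0].astype(int);print(q)
x=int(np.clip(q[0]-120,0,400));y=int(np.clip(q[1]-120,0,240))
b=cv2.resize(im[y:y+240,x:x+240],(400,400))
cv2.imwrite("pics/f.png",np.hstack([a,b])[:,:,::-1])
E
```

```text
[25.9833, [0.4521, -0.1897, 0.2912], [-179.7321, 0.0259, -90.2732], [0.5395, -0.2716, 0.2692], 0.0197]
scene [297.4 246.9] [289 238  15  21  77] [ 0.5373 -0.0635  0.175 ] x 0.508 0.57 y -0.09 -0.044
scene [237.8 262.7] [233 252  10  24  78] [ 0.5375 -0.2049  0.175 ] x 0.506 0.571 y -0.222 -0.189
[26.0833, [0.4534, -0.1902, 0.2893], [-179.9091, 0.0162, -90.3057], [0.4849, -0.3023, 0.8717], 0.0199]
[254 281]
```

View pics/f.png

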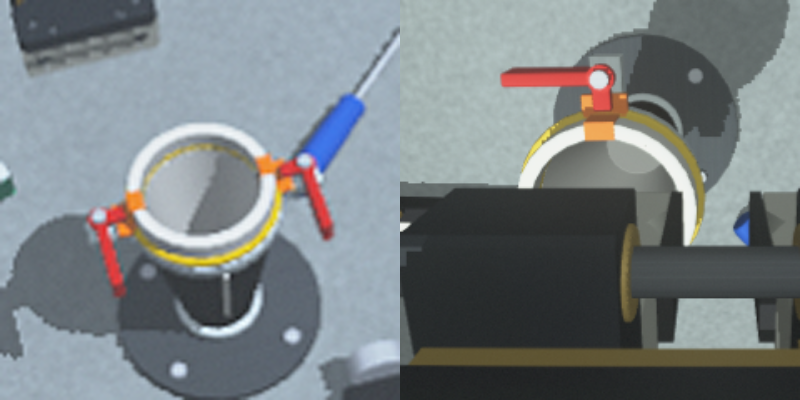

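The socket is home and level, and both red noses lie over the orange ears with both levers pointing to +x. The arm is clear, so I hand in.

```bash
python3 -c "
from plant import order
print(order.close_job())"
```

```text
the job is handed in; nothing more can be done
None
```

The white socket is fully home in the forearm shell and both red latches are closed over its ears. I handed the job in at about 26 s, with the arm clear and touching nothing; it reported no verdict.

**What I did:** I pinched the socket by its brim, 90° from the ears. I lifted it, turned it about 30° and lowered it to seated contact under force watch, holding it until it seated. After letting go I swung the left latch and then the right latch to their stops.

**Last checks:**
- **Seating:** contact came at the predicted height. After release the flange fitted a level circle at rim height all round.
- **Latches:** the left stopped at 12 N and the right at 14 N, with the pads in mirrored positions. The last picture shows both noses over the ears and both levers pointing to the stand's +x.
- **Forces:** the readings I took stayed at about 15 N or below.

**What disagreed:**
- **Fingertip position:** the fingertips were about 27 mm behind the reported TCP, not 11 mm ahead of it. The first two pinches closed on nothing, and a third gripped only shallowly. I found the right height by stepping down, then re-gripped 5 mm lower.
- **Brim thickness:** the opening read 7.8 mm on a brim given as 9 mm.
- **Shell centre:** the top and wrist cameras differed by about 3 mm. I used a value in between.

I never meant to touch anything else on the bench, but I made no separate check that those items stayed put.

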